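# Space the dividers of a sheet rack with a spacer block

## Robot

A 7-joint arm with a two-finger parallel gripper is mounted at the origin on the work surface. World frame = base frame: x ahead of the robot, y to its left, z up, the work surface at z = 0. Lengths are in m, angles in rad, forces in N, time in s.
With the tool pointing down it reaches from about 0.425 to 0.825 m from the base axis. Payload 3.6 kg.
Tool frame: the origin (TCP) lies midway between the tips of the shut fingers; the grasp point (between the pads) lies 19 mm behind it; z points along the fingers, y is the line along which they close (so a half turn about z gives the same grasp; the last joint's range is limited). The gripper opens to 93 mm and grips with 3 to 60 N. Pads are 15 mm wide; open, the fingers measure 128 mm over their backs; the gripper's body (75 mm by 188 mm) begins 65 mm behind the grasp point.
Start: joints at [1.123, 0.615, -0.013, 1.423, 0.008, 1.103, -0.04], TCP at [0.266, -0.593, 0.219] pointing down, gripper open.
Joint ranges: [-3.12, 3.12], [-0.3, 2.06], [-1.34, 1.32], [0.26, 2.42], [-1.36, 4.5], [0.01, 1.98], [-2.84, 2.84]. Speed limits (rad/s): [2.79, 2.79, 3.14, 3.14, 3.14, 3.14, 3.14].

## Interface

Orientations are given as a unit quaternion [w, x, y, z].
In Python, from rig import monitor, cams, ticket gives the robot as it stands.
- The arm moves only by the tool drive_tool, never from a script. Its argument "moves" is a list of rows, each a list of 6 numbers: the shift along the tool's x, y, z in units of 25 mm (1.0 is 25 mm), then the turn, a rotation vector about the tool's x, y, z in units of 10 degrees (1.0 is 10 degrees). A call has 1 to 8 rows; each row is the pose to reach, as a shift and turn from the pose commanded when the call began, along the tool's axes at that moment; what a row does not reach only later rows make up. A row lasts 1/8 s, in which the tool goes at most 62.5 mm and 10.7 degrees, less where a joint would pass 70% of its speed; a pose out of reach is approached as far as the arm can. A call with a gripper value outside its range is refused whole. "jaw" is the finger opening in mm, from 0 to 93, set as the call begins (left out, the last holds). The fingers move at their own pace and stop on an object; "newtons" is the grip in N (left out, the last holds). Time passes only in rows, so rows that repeat a pose let the fingers close. It gives the time, the measured TCP pose, the force, the opening and the grip force at its end, in the units of the state.
- monitor.get_obs(): the state, without advancing time (a new reading comes with each control period).
- cams.capture(name): name is "scene" or "top" or "wrist"; returns the picture (384x512x3 uint8, red, green, blue); there is no depth.
- cams.get_calibration(name): a dict with "K" (3x3 intrinsics, pixels), "rvec" (rotation vector, rad) and "tvec" (3), from world to camera coordinates, as OpenCV has them; the wrist camera has in their place "tool_from_camera" (4x4, takes a point from camera to tool coordinates, whose origin is the TCP and whose axes are the flange's). Camera axes: x right, y down, z forward; pixel columns grow to the right and rows downward; lengths in m; the calibration is good to about 2 mm. A picture is of the moment at which its call begins: read the wrist's pose just before it. get_calibration takes no time and is no camera call.
- ticket.job_done(): hands the job in; it is judged then, once.
The state is a dict: "time": time; "joints": joint angles; "dq": joint speeds; "tau": joint torques, N m; "tool_pos": TCP position; "tool_rot": TCP orientation; "ft_force": force on the tool from outside, world axes, zero at the start; "ft_torque": the same for the moment, N m; "width": finger opening in m; "finger_force": force on a finger pad.
Only numpy, scipy, OpenCV 4.12 (cv2) and the standard library are available. Lean on these libraries where they do the work, as an engineer would, in place of code of your own. Each camera call takes 0.05 s, during which the arm holds its last target. There are 200 camera calls.

## Task

The three dividers of the sheet rack stand a little too near the bolted end plate: set three equal slots, each exactly one spacer block wide, by stepping the black block along the row from the end plate outwards. At each slot bring its nose in from the robot's side, pause with its straight face resting lightly against the plate already set, then ease the block on along that plate so that its tapered side wedges the next divider out until the full-width part is between the two, never forcing it or shoving a plate already set, and lift it out. At the end stand the block upright on the bench; touch the rack only with the block and leave the other things alone.

Things in the scene. Friction and masses are not known exactly. Their poses are not given: they have to be found in the camera images.
- rack: rack base screwed to the bench: two 20 mm square aluminium rails 190 mm long, 60 mm apart; yaw up to 0.3 rad. Origin on the bench under its middle; x = depth, away from the robot; y = along the row, from the end plate outwards; z up. The front edges of all plates lie at x = -50 mm, the back edges at +50 mm.
- end_plate: aluminium end plate bolted at the rack's -y end, does not move: 100 mm deep (x), 10 mm thick (y), from 20 to 64 mm above the bench. Origin in the middle of its lower edge, 20 mm above the bench, faces at y = -5 and +5 mm; axes as the rack's.
- divider1: first divider from the end plate: aluminium plate 100 mm deep (x), 6 mm thick, 20 to 64 mm above the bench, on a foot (16 mm wide, +y side, to 26 mm above the bench). Origin in the middle of the plate's lower edge, faces at y = -3 and +3 mm; axes as the rack's. Slides along y only, drags with about 3 N, stays where left. Starts 3 to 8 mm short of its right place.
- divider2: second divider from the end plate: aluminium plate 100 mm deep (x), 6 mm thick, 20 to 64 mm above the bench, on a foot (16 mm wide, +y side, to 26 mm above the bench). Origin in the middle of the plate's lower edge, faces at y = -3 and +3 mm; axes as the rack's. Slides along y only, drags with about 3 N, stays where left. Starts 3 to 8 mm short of its right place.
- divider3: third divider from the end plate: aluminium plate 100 mm deep (x), 6 mm thick, 20 to 64 mm above the bench, on a foot (16 mm wide, +y side, to 26 mm above the bench). Origin in the middle of the plate's lower edge, faces at y = -3 and +3 mm; axes as the rack's. Slides along y only, drags with about 3 N, stays where left. Starts 3 to 8 mm short of its right place.
- spacer: black plastic block, 80 high, 0.26 kg, standing, x roughly away from the robot. In plan (mm): 30 wide from x -27.5 to 17.5, then the +y side tapers over 35 to a nose 16 wide, 10 long, tip at x 62.5; the -y face (y -15) is straight throughout. Origin under the part to grip: its 30 mm wide sides, 62 mm above the underside so the fingertips clear the plates.
- carton: small orange carton 75 x 120 x 45 mm, to be left alone; origin under its middle
- blank: loose steel sheet blank 100 x 140 x 4 mm lying on the bench, to be left alone; origin under its middle
- screwdriver: blue screwdriver 200 mm long lying on the bench, to be left alone; origin under its middle
There are look-alikes about, which are no part of the job. Of the things that look like the spacer, the middle-sized one is meant. What is shaped like the rack but orange is not meant.

How it is judged:
On the way, in this order (a step that is already met when the one before it is completed fails the run):
1. with its nose in the first slot and clear of the next divider, the block's straight face rests lightly (0.25 to 2.5 N) against the end plate (height (world z) of spacer below 0.045 m and y of spacer in the frame of end_plate between 0.016 and 0.024 m and x of spacer in the frame of rack above -0.11 m and contact force between spacer and divider1 below 0.05 N and contact force between spacer and end_plate between 0.25 and 2.5 N), for 0.25 s.
2. the block's full-width part is in the first slot (underside below 45 mm), the slot one block wide (30 mm within 1.5 mm) (height (world z) of spacer below 0.045 m and y of spacer in the frame of end_plate between 0.016 and 0.024 m and x of spacer in the frame of rack between -0.058 and 0.01 m and y of divider1 in the frame of end_plate between 0.0365 and 0.0395 m), for 0.1 s.
3. with its nose in the second slot and clear of the next divider, the block's straight face rests lightly (0.25 to 2.5 N) against the first divider (height (world z) of spacer below 0.045 m and y of spacer in the frame of divider1 between 0.014 and 0.022 m and x of spacer in the frame of rack above -0.11 m and contact force between spacer and divider2 below 0.05 N and contact force between spacer and divider1 between 0.25 and 2.5 N), for 0.25 s.
4. the block's full-width part is in the second slot (underside below 45 mm), the slot one block wide (30 mm within 1.5 mm) (height (world z) of spacer below 0.045 m and y of spacer in the frame of divider1 between 0.014 and 0.022 m and x of spacer in the frame of rack between -0.058 and 0.01 m and y of divider2 in the frame of divider1 between 0.0345 and 0.0375 m), for 0.1 s.
5. with its nose in the third slot and clear of the next divider, the block's straight face rests lightly (0.25 to 2.5 N) against the second divider (height (world z) of spacer below 0.045 m and y of spacer in the frame of divider2 between 0.014 and 0.022 m and x of spacer in the frame of rack above -0.11 m and contact force between spacer and divider3 below 0.05 N and contact force between spacer and divider2 between 0.25 and 2.5 N), for 0.25 s.
6. the block's full-width part is in the third slot (underside below 45 mm), the slot one block wide (30 mm within 1.5 mm) (height (world z) of spacer below 0.045 m and y of spacer in the frame of divider2 between 0.014 and 0.022 m and x of spacer in the frame of rack between -0.058 and 0.01 m and y of divider3 in the frame of divider2 between 0.0345 and 0.0375 m), for 0.1 s.
At the end, for the whole second after the job is handed in: All three slots, counted from the end plate, are 30 mm wide within 1.5 mm, and the spacer block stands upright (within 0.1 rad) and still on the bench, released (y of divider1 in the frame of end_plate between 0.0365 and 0.0395 m and y of divider2 in the frame of divider1 between 0.0345 and 0.0375 m and y of divider3 in the frame of divider2 between 0.0345 and 0.0375 m and height (world z) of spacer below 0.006 m and angle between spacer's own z axis and vertical below 0.1 rad and linear speed of spacer below 0.01 m/s); the robot touches nothing.
It fails at once if the block forced against a plate with more than 20 N (contact force between spacer and end_plate above 20 N or contact force between spacer and divider1 above 20 N or contact force between spacer and divider2 above 20 N or contact force between spacer and divider3 above 20 N).
It fails at once if the fingers or the arm touch the rack or a plate (contact force between any of the fingers, the arm and rack above 1 N).
It fails at once if carton, sheet blank or screwdriver moved by more than 20 mm (distance of any of carton, blank, screwdriver from where it was at the start of the episode above 0.02 m).
It also fails if it takes over 72 s, if anything falls off the work surface, if the arm or the gripper's body presses on something with over 40 N, if the wrist force passes 120 N, or if a joint passes its speed limit or range.

## Working session

There is one attempt and no reset: what is moved stays moved. The work goes in short steps, Python scripts to look and compute and a tool call to move; the robot and the scene stay as the last step left them, time stands still between calls to the robot, and variables do not carry over. Pictures are saved under pics/ and viewed, at most 11 in all, crops included, and the job is handed in when it is done.

Besides the shell and the picture viewer there is one more tool, called after "Request:" as name(argument=value, ...), one argument or row to a line, values as JSON. drive_tool: Moves the arm, as the interface text tells. Its arguments: {"type":"object","properties":{"moves":{"type":"array","items":{"type":"array","items":{"type":"number"}}},"jaw":{"type":"number"},"newtons":{"type":"number"}},"required":["moves"]}

```bash
mkdir -p pics; cat > h.py <<'E'
import numpy as np,cv2
from rig import monitor,cams,ticket
from scipy.spatial.transform import Rotation as R
def ray(name,px,obs=None):
    c=cams.get_calibration(name);K=np.array(c['K'])
    d=np.linalg.inv(K)@np.array([px[0],px[1],1.])
    if name=='wrist':
        o=obs or monitor.get_obs();T=np.array(c['tool_from_camera']);w,x,y,z=o['tool_rot']
        Rt=R.from_quat([x,y,z,w]).as_matrix()
        return Rt@T[:3,3]+np.array(o['tool_pos']),Rt@T[:3,:3]@d
    Rm=cv2.Rodrigues(np.array(c['rvec'],float))[0];t=np.array(c['tvec'],float).ravel()
    return -Rm.T@t,Rm.T@d
def pt(name,px,z,obs=None):
    o,d=ray(name,px,obs);return o+d*(z-o[2])/d[2]
def proj(name,P):
    c=cams.get_calibration(name)
    return cv2.projectPoints(np.array(P,float).reshape(-1,3),np.array(c['rvec'],float),np.array(c['tvec'],float),np.array(c['K'],float),None)[0].reshape(-1,2)
def save(n,im): cv2.imwrite('pics/'+n+'.png',cv2.cvtColor(im,cv2.COLOR_RGB2BGR))
E
python3 - <<'E'
from h import *
a=cams.capture('top');b=cams.capture('scene')
np.save('top.npy',a);np.save('scene.npy',b)
save('top',cv2.resize(a,(800,600),interpolation=2));save('scene',cv2.resize(b,(800,600),interpolation=2))
print(monitor.get_obs());print(cams.get_calibration('wrist'))
for n in('top','scene'):print(n,ray(n,(256,192)),cams.get_calibration(n)['K'])
E
```

```text
{'time': 0.1, 'joints': array([ 1.12250639,  0.6158082 , -0.01261917,  1.42469787,  0.00814035,
        1.10342314, -0.04040949]), 'dq': array([ 1.85469349e-03, -1.70763855e-03, -9.45858673e-05, -1.11744950e-03,
        1.22665345e-04, -3.90407353e-05,  1.72224150e-03]), 'tau': array([ 1.45372782e-03, -4.60042548e+01,  2.10111612e-01, -1.66246569e+01,
       -6.11651363e-02,  1.69246498e-02,  9.20053981e-05]), 'tool_pos': array([ 0.26582048, -0.59239144,  0.21761983]), 'tool_rot': array([-1.11059227e-03,  9.77835355e-01,  2.09372187e-01, -2.69673488e-04]), 'ft_force': array([-0.13026807, -0.65211018, -0.03155317]), 'ft_torque': array([0.04376092, 0.02402465, 0.0225699 ]), 'finger_force': 0.0, 'width': 0.09308488077160634}
{'K': array([[270.55791998,   0.        , 257.07194035],
       [  0.        , 270.55791998, 189.95625168],
       [  0.        ,   0.        ,   1.        ]]), 'tool_from_camera': array([[ 4.33807903e-04, -9.68698933e-01, -2.48238170e-01,
         6.92324922e-02],
       [ 9.99999878e-01,  3.61667020e-04,  3.36214992e-04,
         8.25677681e-04],
       [-2.35911545e-04, -2.48238286e-01,  9.68698972e-01,
        -1.65093885e-01],
       [ 0.00000000e+00,  0.00000000e+00,  0.00000000e+00,
         1.00000000e+00]])}
top (array([0.35947369, 0.05832363, 1.06393001]), array([ 0.20317957, -0.021609  , -0.97894906])) [[394.41073395   0.         253.20376836]
 [  0.         394.41073395 194.49094145]
 [  0.           0.           1.        ]]
scene (array([1.37019415, 0.64044713, 0.92970343]), array([-0.60195932, -0.44580094, -0.66250944])) [[402.31940405   0.         254.65327735]
 [  0.         402.31940405 191.58672513]
 [  0.           0.           1.        ]]
```

View pics/top.png

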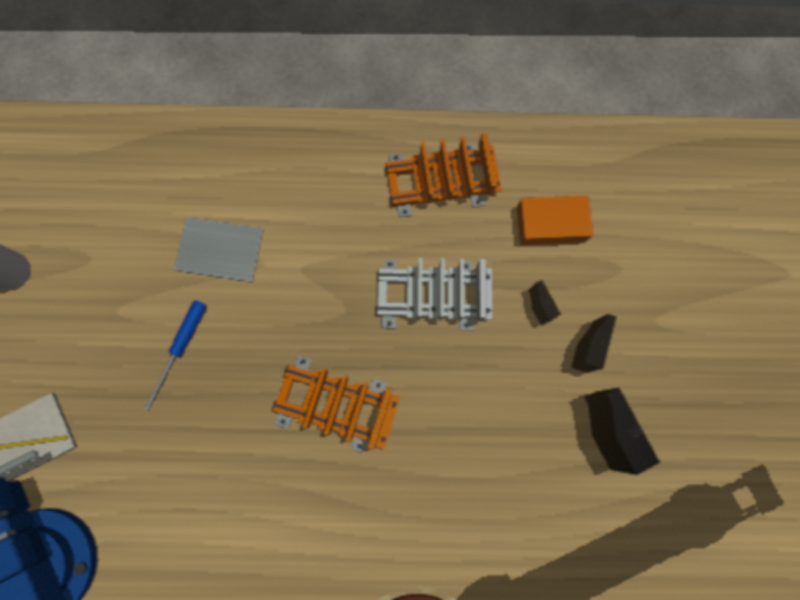

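View pics/scene.png

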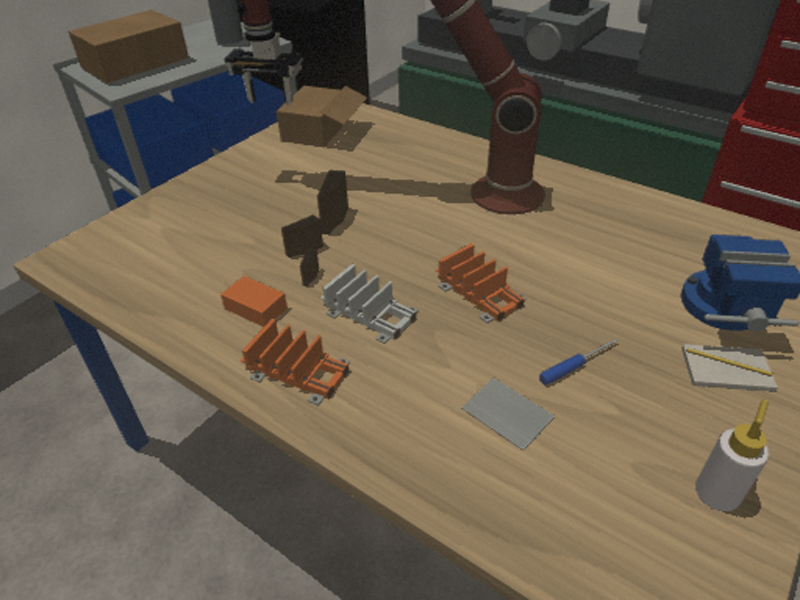

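```bash
python3 - <<'E'
from h import *
a=np.load('top.npy')
c1=cv2.resize(a[165:315,325:435],(440,600),interpolation=cv2.INTER_CUBIC)
c2=cv2.resize(a[155:215,230:330],(360*1,216),interpolation=cv2.INTER_CUBIC)
im=np.zeros((600,800,3),np.uint8);im[:,:440]=np.clip(c1*1.6,0,255);im[:216,440:]=c2
s=np.load('scene.npy');im[230:590,440:]=cv2.resize(s[100:190,170:260],(360,360),interpolation=cv2.INTER_CUBIC)
save('crop',im)
E
```

```text
(no output)
```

View pics/crop.png

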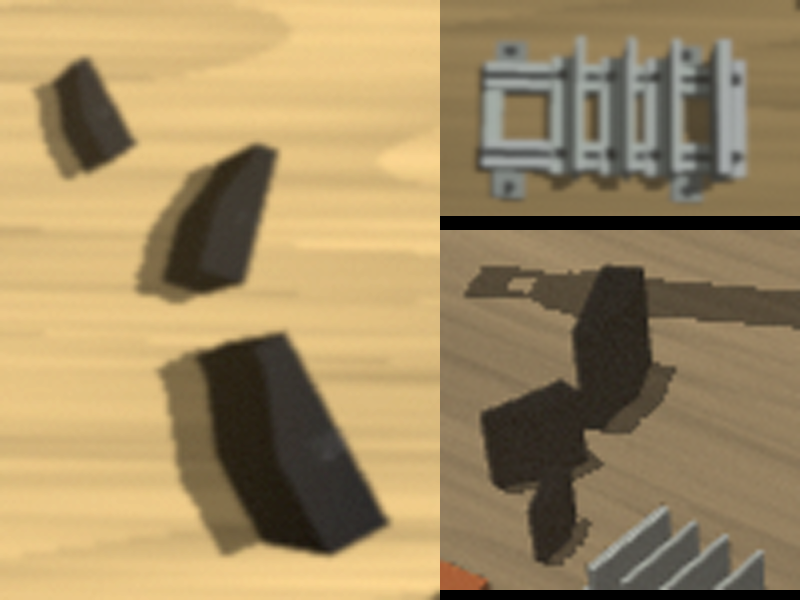

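```bash
python3 - <<'E'
from h import *
c1=lambda x,y:(325+x/4-.4,165+y/4-.4)
for q in [(250,147),(276,151),(243,285),(195,277),(207,228)]: print('sp',pt('top',c1(*q),.08)[:2].round(4))
c2=lambda x,y:(230+(x-440)/3.6-.4,155+y/3.6-.4)
for q in [(717,40),(732,40),(720,178),(735,178),(676,40),(676,178),(631,40),(631,178),(579,40),(578,178)]: print('rk',pt('top',c2(*q),.064)[:2].round(4))
E
```

```text
sp [ 0.5457 -0.2983]
sp [ 0.5434 -0.3149]
sp [ 0.4576 -0.2893]
sp [ 0.4621 -0.2593]
sp [ 0.4932 -0.2683]
rk [ 0.6402 -0.0958]
rk [ 0.6404 -0.1068]
rk [ 0.5378 -0.0968]
rk [ 0.538  -0.1075]
rk [ 0.6396 -0.0657]
rk [ 0.5372 -0.0652]
rk [ 0.6389 -0.0328]
rk [ 0.5366 -0.0329]
rk [0.6381 0.0052]
rk [0.5359 0.0051]
```

In top.png (800×600), three black blocks match the spacer's shape: small (543,302), middle (597,343) and large (622,432). The middle-sized one at (597,343) is meant. Its straight face measures 90 mm when cast at 80 mm height, which confirms it. Two of the racks are orange, at (442,170) and (337,405). The silver one at (435,292) is meant, with its bolted end plate on the right (-y).

```bash
cat >> h.py <<'E'
def go(x,y,z,yaw):
    o=monitor.get_obs();w,a,b,c=o['tool_rot'];Q=R.from_quat([a,b,c,w])
    s=Q.inv().apply(np.array([x,y,z])-o['tool_pos'])/.025
    T=R.from_euler('z',yaw)*R.from_euler('x',np.pi)
    r=(Q.inv()*T).as_rotvec(degrees=True)/10
    print('t',round(o['time'],2),'tcp',o['tool_pos'].round(4),'F',o['ft_force'].round(2),'row',np.r_[s,r].round(3))
E
python3 -c "
from h import *
go(.488,-.283,.22,-.29)"
```

```text
t 0.1 tcp [ 0.2658 -0.5924  0.2176] F [-0.13 -0.65 -0.03] row [ 1.3175e+01 -7.6520e+00 -7.9000e-02 -1.2000e-02  5.0000e-03  4.0790e+00]
```

Request:
drive_tool(
  moves=[
    [13.17,-7.65,-0.1,0,0,4.08],
    [13.17,-7.65,-0.1,0,0,4.08],
    [13.17,-7.65,-0.1,0,0,4.08],
    [13.17,-7.65,-0.1,0,0,4.08],
    [13.17,-7.65,-0.1,0,0,4.08],
    [13.17,-7.65,-0.1,0,0,4.08],
    [13.17,-7.65,-0.1,0,0,4.08],
    [13.17,-7.65,-0.1,0,0,4.08],
  ],
  jaw=65,
)

```text
time: 1.1
tool_pos: [0.4879, -0.2836, 0.2208]
tool_rot: [0.0, 0.99, -0.144, -0.001]
ft_force: [-0.2, 0.2, -0.5]
width: 0.0648
finger_force: 0.0
```

Request:
drive_tool(
  moves=[
    [0,0,0,0,0,0],
    [0,0,0,0,0,0],
    [0,0,0,0,0,0],
  ],
)

```text
time: 1.48
tool_pos: [0.4875, -0.2847, 0.2212]
tool_rot: [0.0, 0.989, -0.146, -0.0]
ft_force: [0.0, -0.4, -0.4]
width: 0.065
finger_force: 0.0
```

```bash
python3 - <<'E'
from h import *
go(.488,-.283,.1,-.29)
o=monitor.get_obs();im=cams.capture('wrist');np.save('w1.npy',im)
save('w1',cv2.resize(im,(800,600),interpolation=2))
print(o['tool_pos'],o['tool_rot'])
E
```

```text
t 1.48 tcp [ 0.4875 -0.2847  0.2212] F [ 0.04 -0.36 -0.4 ] row [-2.000e-03 -7.300e-02  4.848e+00  1.000e-03  0.000e+00 -1.300e-02]
[ 0.48753971 -0.28474201  0.22121179] [ 9.77508306e-05  9.89335180e-01 -1.45656756e-01 -3.12088634e-05]
```

View pics/w1.png

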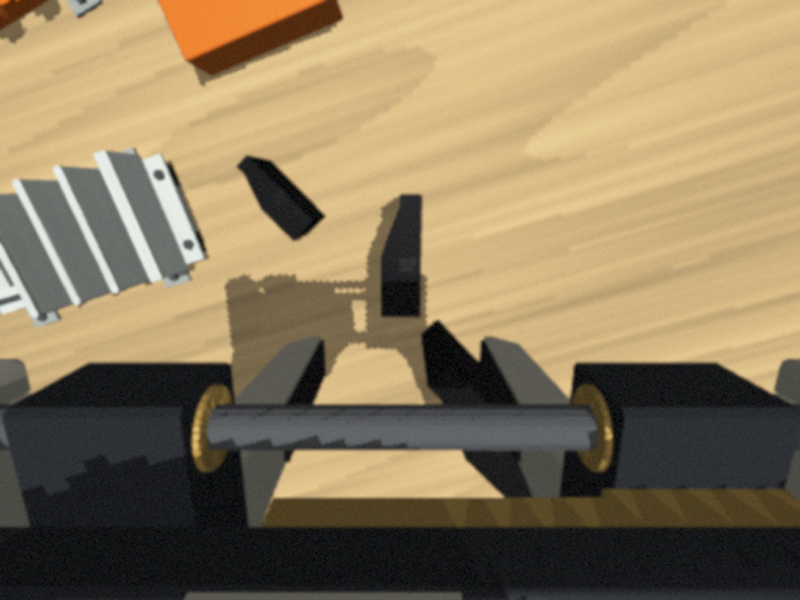

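```bash
python3 - <<'E'
from h import *
o=monitor.get_obs()
for q in [(401,195),(421,195),(420,315),(382,315),(382,255)]:
    p=pt('wrist',(q[0]/1.5625-.2,q[1]/1.5625-.2),.08,o);w,a,b,c=o['tool_rot']
    print(p.round(4),(R.from_quat([a,b,c,w]).inv().apply(p-o['tool_pos'])*1000).round(1))
E
```

```text
[ 0.5504 -0.3028  0.08  ] [ 65.4  -0.5 141.2]
[ 0.5464 -0.3163  0.08  ] [ 65.4  13.6 141.2]
[ 0.4619 -0.2912  0.08  ] [-22.8  13.8 141.2]
[ 0.4701 -0.2637  0.08  ] [-22.8 -14.9 141.2]
[ 0.5137 -0.2773  0.08  ] [ 22.9 -14.4 141.2]
```

Request:
drive_tool(
  moves=[
    [0.15,-0.02,1.5,0,0,0],
    [0.15,-0.02,3,0,0,0],
    [0.15,-0.02,4.5,0,0,0],
    [0.15,-0.02,5.7,0,0,0],
    [0.15,-0.02,6.5,0,0,0],
    [0.15,-0.02,7.0,0,0,0],
    [0.15,-0.02,7.0,0,0,0],
  ],
)

```text
time: 2.4
tool_pos: [0.4916, -0.2842, 0.0456]
tool_rot: [-0.0, 0.989, -0.145, -0.001]
ft_force: [-1.0, -0.7, -0.3]
width: 0.065
finger_force: 0.0
```

Request:
drive_tool(
  moves=[
    [0,0,0,0,0,0],
    [0,0,0,0,0,0],
    [0,0,0,0,0,0],
    [0,0,0,0,0,0],
    [0,0,0,0,0,0],
    [0,0,0,0,0,0],
  ],
  jaw=10,
  newtons=50,
)

```text
time: 3.15
tool_pos: [0.4921, -0.2844, 0.0465]
tool_rot: [0.0, 0.989, -0.145, 0.0]
ft_force: [-0.1, 0.7, 2.8]
width: 0.0297
finger_force: 50.0
```

Request:
drive_tool(
  moves=[
    [0,0,-1.5,0,0,0],
    [0,0,-3,0,0,0],
    [0,0,-4.5,0,0,0],
    [0,0,-5,0,0,0],
    [0,0,-5,0,0,0],
  ],
)

```text
time: 3.78
tool_pos: [0.4916, -0.284, 0.1707]
tool_rot: [-0.0, 0.989, -0.145, -0.0]
ft_force: [0.5, 0.5, -2.6]
width: 0.0298
finger_force: 50.0
```

```bash
python3 - <<'E'
from h import *
go(.47,-.0815,.17,-.0)
E
```

```text
t 3.77 tcp [ 0.4916 -0.284   0.1707] F [ 0.51  0.55 -2.56] row [-3.147e+00 -7.515e+00  3.400e-02 -2.000e-03  3.000e-03 -1.663e+00]
```

Request:
drive_tool(
  moves=[
    [-3.2,-7.5,-0.4,0,0,-1.66],
    [-3.2,-7.5,-0.4,0,0,-1.66],
    [-3.2,-7.5,-0.4,0,0,-1.66],
    [-3.2,-7.5,-0.4,0,0,-1.66],
    [-3.2,-7.5,-0.4,0,0,-1.66],
    [-3.2,-7.5,-0.4,0,0,-1.66],
    [-3.2,-7.5,-0.4,0,0,-1.66],
  ],
)

```text
time: 4.65
tool_pos: [0.4688, -0.0839, 0.1808]
tool_rot: [0.0, 1.0, -0.002, -0.0]
ft_force: [0.7, 0.8, -2.5]
width: 0.0295
finger_force: 50.0
```

```bash
python3 - <<'E'
from h import *
o=monitor.get_obs();im=cams.capture('wrist');np.save('w2.npy',im)
import pickle;pickle.dump(o,open('w2.pkl','wb'))
save('w2',cv2.resize(im,(800,600),interpolation=2))
print(o['tool_pos'],o['tool_rot'],o['ft_force'])
E
```

```text
[ 0.4688282  -0.08392669  0.18078153] [ 4.33051864e-04  9.99997480e-01 -2.17996037e-03 -3.17666892e-04] [ 0.74427688  0.77207505 -2.49604449]
```

View pics/w2.png

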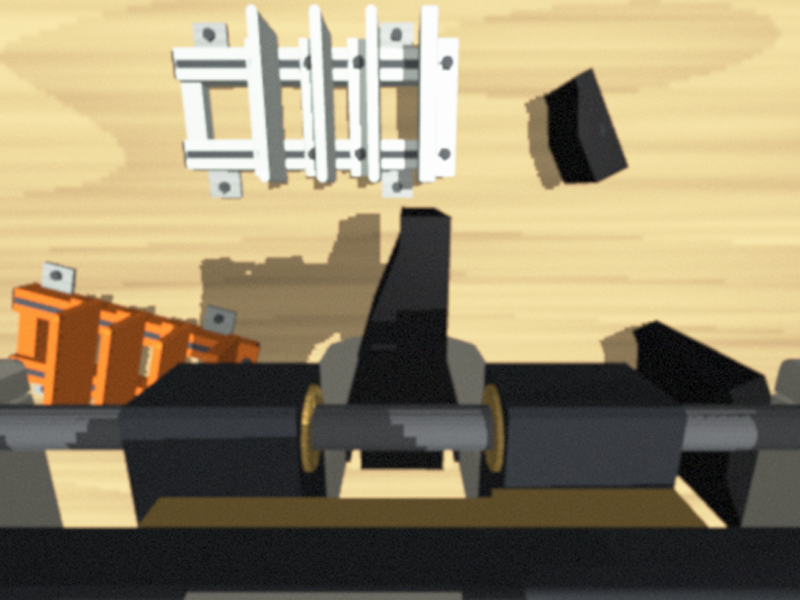

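```bash
python3 - <<'E'
from h import *
im=np.load('w2.npy')
save('c2',cv2.resize(im[0:130,155:300],(669,600),interpolation=cv2.INTER_CUBIC)) # scale 4.615
E
```

```text
(no output)
```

View pics/c2.png

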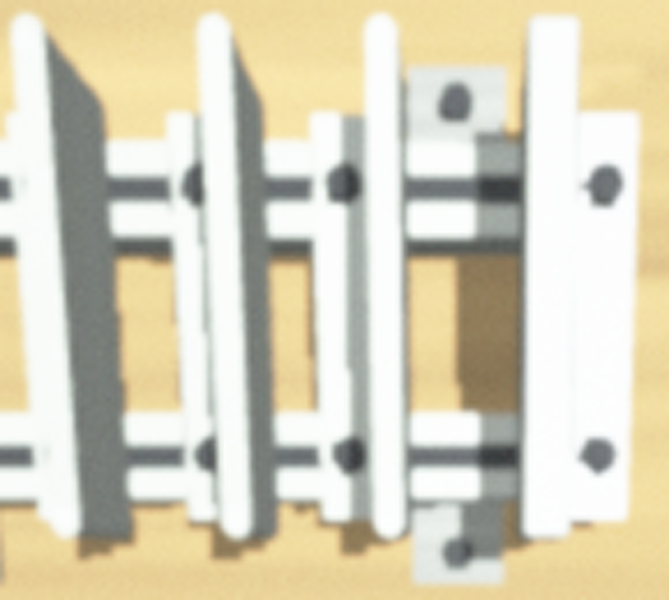

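```bash
python3 - <<'E'
from h import *
import pickle
o=pickle.load(open('w2.pkl','rb'));im=np.load('w2.npy')
b=cv2.GaussianBlur(im[:,:,2].astype(np.float32),(1,5),0)
S=4.615
def edge(name,p0,p1,rows,sign,z=.064):
    pts=[]
    for lo,hi in rows:
        for v in range(int(lo/S)+1,int(hi/S)):
            cx=p0+(p1-p0)*(v*S-30)/500; u=155+cx/S-.4
            c=int(round(u));seg=b[v,c-5:c+6];g=sign*np.diff(seg);g=np.clip(g,0,None)
            k=int(np.argmax(g[2:8]))+2;w=g[k-1:k+2]
            if w.sum()<25: continue
            pts.append((c-5+k+.5+(w*[-1,0,1]).sum()/w.sum(),v))
    P=np.array(pts)
    for _ in range(3):
        f=np.polyfit(P[:,1],P[:,0],1);r=P[:,0]-np.polyval(f,P[:,1]);P=P[abs(r)<max(.3,2*r.std())]
    A=pt('wrist',(np.polyval(f,6),6),z,o);B=pt('wrist',(np.polyval(f,113),113),z,o)
    k=(A[1]-B[1])/(A[0]-B[0])
    print(name,len(P),r.std().round(2),'y@.588',(B[1]+k*(.588-B[0])).round(4),'yaw',k.round(4))
edge('end +y',528,523,[(30,60),(260,400)],1)
edge('end +y all',528,523,[(30,520)],1)
edge('end -y',578,571,[(30,100)],-1)
edge('d1 -y',400,406,[(30,60),(260,400)],-1)
edge('d1 +y',365,371,[(30,60),(130,500)],1)
edge('d2 -y',230,252,[(40,515)],-1)
edge('d2 +y',200,221,[(30,90),(250,400)],1)
edge('d3 -y',42,81,[(40,515)],-1)
edge('d3 +y',13,53,[(30,100),(250,400)],1)
# front/back of end plate, spacer
for q in [(550,17),(548,535),(385,14),(388,535)]: print(pt('wrist',(155+q[0]/S-.4,q[1]/S-.4),.064,o).round(4))
for q in [(401,208),(450,216),(446,340),(405,215)]: print('sp',pt('wrist',(q[0]/1.5625-.2,q[1]/1.5625-.2),o['tool_pos'][2]-.0465+.08,o).round(4))
E
```

```text
end +y 35 0.06 y@.588 -0.0959 yaw -0.0072
end +y all 102 0.12 y@.588 -0.0959 yaw -0.0063
end -y 14 0.08 y@.588 -0.1044 yaw -0.0422
d1 -y 35 0.06 y@.588 -0.0701 yaw -0.0027
d1 +y 85 0.22 y@.588 -0.0631 yaw -0.0054
d2 -y 102 0.11 y@.588 -0.0371 yaw -0.0032
d2 +y 43 0.1 y@.588 -0.0304 yaw 0.0026
d3 -y 102 0.1 y@.588 0.0 yaw -0.0045
d3 +y 39 0.26 y@.588 0.0089 yaw -0.0439
[ 0.6421 -0.1005  0.064 ]
[ 0.5432 -0.1012  0.064 ]
[ 0.6427 -0.0678  0.064 ]
[ 0.5433 -0.0664  0.064 ]
sp [ 0.5327 -0.0843  0.2143]
sp [ 0.5302 -0.0993  0.2143]
sp [ 0.49   -0.099   0.2143]
sp [ 0.5306 -0.0856  0.2143]
```

The crop shows the end plate at cx 525–575 and dividers 1 to 3 at cx 385, 225 and 45. The rack's yaw is about -0.004. The dividers are about 4, 7 and 6 mm short.

```bash
python3 - <<'E'
from h import *
go(.468,-.0767,.0815,-.004)
E
```

```text
t 4.7 tcp [ 0.4689 -0.0836  0.1809] F [-0.68 -0.54 -3.07] row [-3.400e-02 -2.780e-01  3.974e+00  4.000e-03  3.000e-03  0.000e+00]
```

Request:
drive_tool(
  moves=[
    [0,-0.28,1.5,0,0,0],
    [0,-0.28,3,0,0,0],
    [0,-0.28,3.8,0,0,0],
    [0,-0.28,3.97,0,0,0],
    [0,-0.28,3.97,0,0,0],
    [0,-0.28,3.97,0,0,0],
  ],
)

```text
time: 5.45
tool_pos: [0.4699, -0.0751, 0.0829]
tool_rot: [0.0, 1.0, -0.0, 0.001]
ft_force: [0.7, 0.5, -1.8]
width: 0.0293
finger_force: 50.0
```

```bash
cat >> h.py <<'E'
def avg(n=6):
    A=[]
    for _ in range(n):
        o=monitor.get_obs();A.append(np.r_[o['tool_pos']*1000,o['ft_force'],o['tau'][0],o['tau'][2],o['tau'][6],o['ft_torque']]);cams.capture('top')
    A=np.array(A);print('t',round(o['time'],2),'pos',A[:,:3].mean(0).round(2),'F',A[:,3:6].mean(0).round(2),'sd',A[:,3:6].std(0).round(2),'tau0,2,6',A[:,6:9].mean(0).round(3),A[:,6:9].std(0).round(3),'M',A[:,9:].mean(0).round(3),A[:,9:].std(0).round(3))
E
python3 - <<'E'
from h import *
avg(8)
go(.494,-.0767,.0815,-.004)
E
```

```text
t 5.8 pos [469.46 -74.84  82.58] F [-0.06  0.06 -2.57] sd [0.39 0.37 0.4 ] tau0,2,6 [ 0.031  0.739 -0.   ] [0.014 0.004 0.   ] M [ 0.023  0.064 -0.019] [0.022 0.015 0.027]
t 5.85 tcp [ 0.469  -0.0747  0.0821] F [-0.72  0.76 -2.88] row [ 0.999  0.08   0.025 -0.    -0.002  0.021]
```

Request:
drive_tool(
  moves=[
    [0,0.08,0.02,0,0,0.02],
    [0.4,0.08,0.02,0,0,0.02],
    [0.7,0.08,0.02,0,0,0.02],
    [1.0,0.08,0.02,0,0,0.02],
    [1.0,0.08,0.02,0,0,0.02],
    [1.0,0.08,0.02,0,0,0.02],
  ],
)

```text
time: 6.6
tool_pos: [0.4936, -0.0767, 0.0813]
tool_rot: [-0.0, 1.0, -0.002, -0.0]
ft_force: [-0.6, 0.4, -3.2]
width: 0.0298
finger_force: 50.0
```

```bash
python3 - <<'E'
from h import *
avg(5)
E
```

```text
t 6.8 pos [493.54 -76.74  81.35] F [-0.26  0.09 -2.92] sd [0.17 0.26 0.21] tau0,2,6 [-0.026  0.784 -0.   ] [0.015 0.008 0.   ] M [0.037 0.065 0.001] [0.01  0.041 0.034]
```

Request:
drive_tool(
  moves=[
    [0,0.03,0,0,0,0],
    [0,0.06,0,0,0,0],
    [0,0.08,0,0,0,0],
    [0,0.08,0,0,0,0],
  ],
)

```text
time: 7.35
tool_pos: [0.4939, -0.0788, 0.0814]
tool_rot: [-0.0, 1.0, -0.002, 0.0]
ft_force: [-0.2, -0.8, -2.5]
width: 0.0296
finger_force: 50.0
```

```bash
python3 - <<'E'
from h import *
avg(5)
E
```

```text
t 7.55 pos [493.93 -78.75  81.41] F [-0.28 -0.28 -3.18] sd [0.39 0.27 0.69] tau0,2,6 [ 0.024  0.805 -0.   ] [0.006 0.004 0.001] M [ 0.034  0.042 -0.01 ] [0.023 0.015 0.021]
```

Request:
drive_tool(
  moves=[
    [0,0.016,0,0,0,0],
    [0,0.032,0,0,0,0],
    [0,0.032,0,0,0,0],
  ],
)

```text
time: 7.98
tool_pos: [0.4939, -0.0796, 0.0814]
tool_rot: [-0.0, 1.0, -0.002, -0.0]
ft_force: [0.1, 0.7, -3.0]
width: 0.03
finger_force: 50.0
```

```bash
python3 -c "
from h import *
avg(4)"
```

```text
t 8.12 pos [493.94 -79.56  81.41] F [-0.01  0.12 -3.27] sd [0.18 0.54 0.34] tau0,2,6 [ 0.012  0.799 -0.   ] [0.003 0.002 0.   ] M [ 0.045 -0.005 -0.003] [0.01  0.026 0.006]
```

Request:
drive_tool(
  moves=[
    [0,0.016,0,0,0,0],
    [0,0.016,0,0,0,0],
  ],
)

```text
time: 8.43
tool_pos: [0.4939, -0.0798, 0.0814]
tool_rot: [-0.0, 1.0, -0.002, -0.0]
ft_force: [-0.4, -0.2, -3.6]
width: 0.0297
finger_force: 50.0
```

```bash
python3 -c "
from h import *
avg(4)"
```

```text
t 8.57 pos [493.94 -79.83  81.43] F [-0.19  0.02 -3.  ] sd [0.16 0.32 0.46] tau0,2,6 [ 0.182  0.976 -0.019] [0.016 0.016 0.002] M [0.119 0.015 0.046] [0.009 0.016 0.032]
```

Request:
drive_tool(
  moves=[
    [0,0.012,0,0,0,0],
    [0,0.012,0,0,0,0],
    [0,0.012,0,0,0,0],
  ],
)

```text
time: 9.0
tool_pos: [0.4939, -0.0799, 0.0814]
tool_rot: [-0.0, 1.0, -0.002, -0.0]
ft_force: [0.4, 1.3, -1.2]
width: 0.0297
finger_force: 50.0
```

```bash
python3 -c "
from h import *
avg(6)"
```

```text
t 9.25 pos [493.92 -79.93  81.42] F [ 0.14  1.52 -2.39] sd [0.36 0.32 0.61] tau0,2,6 [ 0.818  1.64  -0.084] [0.073 0.077 0.007] M [0.459 0.06  0.081] [0.036 0.026 0.05 ]
```

Request:
drive_tool(
  moves=[
    [0.15,-0.012,0,0,0,0],
    [0.3,-0.012,0,0,0,0],
    [0.45,-0.012,0,0,0,0],
    [0.6,-0.012,0,0,0,0],
    [0.75,-0.012,0,0,0,0],
    [0.9,-0.012,0,0,0,0],
    [1.05,-0.012,0,0,0,0],
    [1.2,-0.012,0,0,0,0],
  ],
)

```text
time: 10.3
tool_pos: [0.5215, -0.0801, 0.081]
tool_rot: [-0.0, 1.0, -0.002, -0.003]
ft_force: [-5.5, 1.7, -1.8]
width: 0.0299
finger_force: 50.0
```

```bash
python3 -c "
from h import *
avg(3);go(.553,-.08,.0815,-.004)"
```

```text
t 10.4 pos [521.71 -80.1   80.92] F [-4.93  1.71 -1.47] sd [0.43 0.17 0.49] tau0,2,6 [ 0.411  1.36  -0.164] [0.045 0.041 0.004] M [0.447 1.318 0.186] [0.02  0.047 0.008]
t 10.45 tcp [ 0.5218 -0.0801  0.0809] F [-3.55  0.44 -1.43] row [ 1.247 -0.009 -0.032 -0.002  0.027 -0.   ]
```

Request:
drive_tool(
  moves=[
    [0.15,0,0,0,0,0],
    [0.3,0,0,0,0,0],
    [0.45,0,0,0,0,0],
    [0.6,0,0,0,0,0],
    [0.75,0,0,0,0,0],
    [0.9,0,0,0,0,0],
    [1.05,0,0,0,0,0],
    [1.2,0,0,0,0,0],
  ],
)

```text
time: 11.45
tool_pos: [0.5542, -0.0802, 0.0815]
tool_rot: [0.0, 1.0, -0.002, 0.0]
ft_force: [-4.3, 0.6, -2.1]
width: 0.0295
finger_force: 50.0
```

Request:
drive_tool(
  moves=[
    [0.08,0,0,0,0,0],
    [0.08,0,0,0,0,0],
    [0.08,0,0,0,0,0],
  ],
)

```text
time: 11.82
tool_pos: [0.5565, -0.0803, 0.0815]
tool_rot: [0.0, 1.0, -0.002, 0.001]
ft_force: [-1.4, 0.6, -5.3]
width: 0.0302
finger_force: 50.0
```

```bash
python3 - <<'E'
from h import *
avg(4);go(.553,-.08,.0815,-.004)
o=monitor.get_obs();print(o['tool_rot']);im=cams.capture('wrist');np.save('w3.npy',im)
save('w3',cv2.resize(im[100:330,100:420],(800,575),interpolation=cv2.INTER_CUBIC))
E
```

```text
t 11.97 pos [556.52 -80.26  81.46] F [-1.52  0.7  -4.92] sd [0.08 0.36 0.38] tau0,2,6 [ 0.44   1.464 -0.207] [0.005 0.002 0.   ] M [0.322 0.591 0.203] [0.031 0.03  0.014]
t 12.03 tcp [ 0.5565 -0.0803  0.0815] F [-1.64 -0.79 -5.48] row [-0.14  -0.009 -0.002  0.001 -0.007  0.   ]
[ 5.27856783e-05  9.99997837e-01 -1.97800146e-03  6.41458170e-04]
```

View pics/w3.png

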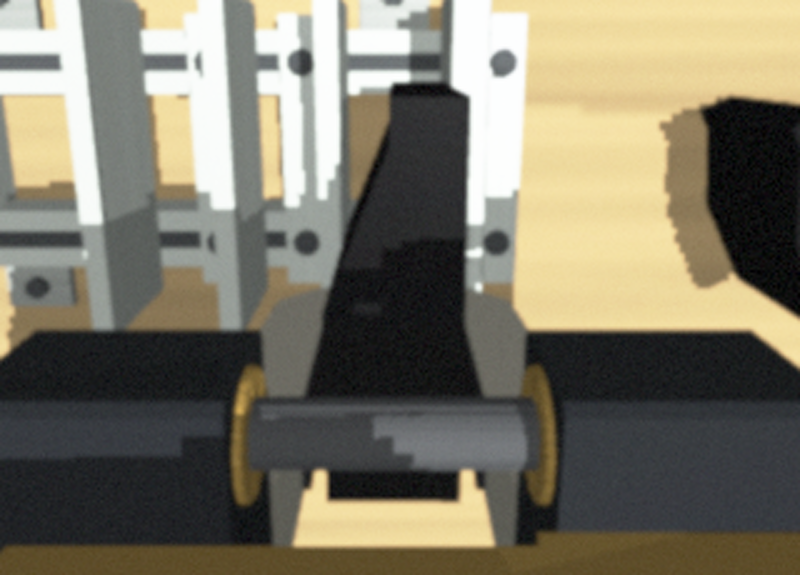

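Request:
drive_tool(
  moves=[
    [0,0,-0.3,0,0,0],
    [0,0,-0.8,0,0,0],
    [0,0,-1.4,0,0,0],
    [0,0,-2.0,0,0,0],
    [0,0,-2.3,0,0,0],
    [0,0,-2.3,0,0,0],
  ],
)

```text
time: 12.82
tool_pos: [0.5565, -0.0804, 0.14]
tool_rot: [0.0, 1.0, -0.002, 0.001]
ft_force: [0.2, 0.2, -3.5]
width: 0.03
finger_force: 50.0
```

Request:
drive_tool(
  moves=[
    [-1.5,-0.7,0,0,0,0],
    [-3.0,-1.4,0,0,0,0],
    [-3.48,-1.55,0,0,0,0],
    [-3.48,-1.55,0,0,0,0],
    [-3.48,-1.55,0,0,0,0],
  ],
)

```text
time: 13.45
tool_pos: [0.4708, -0.0418, 0.1391]
tool_rot: [0.0, 1.0, -0.002, 0.001]
ft_force: [0.2, 0.3, -3.2]
width: 0.0298
finger_force: 50.0
```

```bash
python3 - <<'E'
from h import *
avg(4);go(.47,-.041,.0815,-.004)
import pickle
o=monitor.get_obs();im=cams.capture('wrist');np.save('w4.npy',im);pickle.dump(o,open('w4.pkl','wb'))
save('w4',cv2.resize(im[0:180,120:360],(800,600),interpolation=cv2.INTER_CUBIC))
E
```

```text
t 13.6 pos [470.53 -41.74 138.99] F [ 0.37  0.98 -2.99] sd [0.17 0.43 0.51] tau0,2,6 [-0.082  0.688  0.   ] [0.05  0.028 0.   ] M [0.021 0.047 0.006] [0.01  0.018 0.035]
t 13.65 tcp [ 0.4699 -0.0415  0.1388] F [-0.11  0.74 -2.69] row [ 2.000e-03 -2.100e-02  2.293e+00  1.000e-03 -4.000e-03 -4.000e-03]
```

View pics/w4.png

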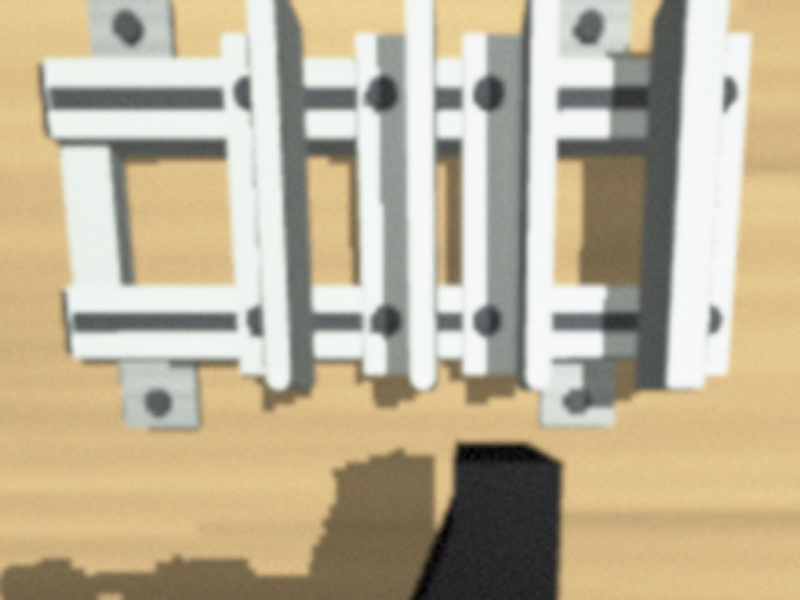

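```bash
python3 - <<'E'
from h import *
import pickle
o=pickle.load(open('w4.pkl','rb'));S=800/240
im=np.load('w4.npy')
def X(q,z=.064): return pt('wrist',(120+q[0]/S-.35,q[1]/S-.35),z,o)
v=int(250/S); print(im[v,120+225//3:120+int(730/S),2].tolist())
for n,q in dict(end=(668,250),d1r=(553,250),d1l=(525,250),d2r=(436,250),d2l=(408,250),d3r=(287,250)).items(): print(n,X(q)[:2].round(4))
print('fronts',X((537,388)).round(4),'tip',X((510,463),o['tool_pos'][2]-.0465+.08).round(4))
E
```

```text
[241, 238, 229, 228, 238, 240, 241, 241, 239, 228, 187, 128, 106, 104, 106, 105, 106, 108, 124, 134, 135, 136, 139, 137, 138, 137, 140, 137, 138, 128, 112, 86, 118, 196, 238, 244, 244, 245, 242, 221, 171, 147, 145, 146, 148, 151, 160, 199, 235, 245, 246, 246, 246, 244, 227, 178, 136, 132, 113, 85, 75, 78, 91, 151, 220, 243, 247, 247, 247, 244, 226, 172, 145, 148, 145, 147, 149, 150, 144, 139, 120, 89, 120, 206, 243, 249, 249, 249, 248, 246, 229, 178, 141, 137, 137, 137, 133, 131, 116, 86, 76, 76, 73, 75, 74, 74, 77, 75, 78, 72, 78, 74, 76, 76, 78, 74, 76, 81, 83, 86, 85, 83, 80, 81, 84, 84, 125, 199, 241, 249, 248, 248, 248, 246, 245, 246, 246, 247, 242, 242, 247, 248, 248, 248]
end [ 0.576  -0.0945]
d1r [ 0.5762 -0.066 ]
d1l [ 0.5762 -0.0591]
d2r [ 0.5763 -0.037 ]
d2l [ 0.5763 -0.0301]
d3r [ 5.764e-01 -1.000e-04]
fronts [ 0.5432 -0.0626  0.064 ] tip [ 0.5311 -0.0497  0.1723]
```

Slot 1 measures about 30 mm, and slot 2 is about 22.8 mm. I'll go into slot 2.

Request:
drive_tool(
  moves=[
    [0,0,1,0,0,0],
    [0,0,1.8,0,0,0],
    [0,0,2.25,0,0,0],
    [0,0,2.29,0,0,0],
    [0,0,2.29,0,0,0],
  ],
)

```text
time: 14.32
tool_pos: [0.4697, -0.0412, 0.0821]
tool_rot: [0.0, 1.0, -0.002, 0.001]
ft_force: [-0.0, -0.4, -2.8]
width: 0.0297
finger_force: 50.0
```

Request:
drive_tool(
  moves=[
    [0.3,-0.02,0,0,0,0],
    [0.6,-0.02,0,0,0,0],
    [0.95,-0.02,0,0,0,0],
    [0.95,-0.02,0,0,0,0],
    [0.95,-0.02,0,0,0,0],
  ],
)

```text
time: 14.95
tool_pos: [0.4925, -0.0407, 0.0815]
tool_rot: [-0.0, 1.0, -0.002, -0.0]
ft_force: [-0.9, 0.5, -3.1]
width: 0.0299
finger_force: 50.0
```

```bash
python3 -c "
from h import *
avg(4);go(.494,-.0430,.0815,-.004)"
```

```text
t 15.1 pos [492.4  -40.7   81.57] F [-0.24  0.4  -2.45] sd [0.53 0.26 0.71] tau0,2,6 [-0.019  0.802 -0.   ] [0.009 0.004 0.   ] M [0.041 0.035 0.002] [0.02  0.024 0.038]
t 15.15 tcp [ 0.4925 -0.0407  0.0816] F [ 0.33  0.1  -2.23] row [ 0.06   0.091  0.006 -0.001  0.003 -0.001]
```

Request:
drive_tool(
  moves=[
    [0.02,0.03,0,0,0,0],
    [0.04,0.06,0,0,0,0],
    [0.06,0.09,0,0,0,0],
    [0.06,0.09,0,0,0,0],
    [0.06,0.09,0,0,0,0],
  ],
)

```text
time: 15.78
tool_pos: [0.4943, -0.0429, 0.0817]
tool_rot: [-0.0, 1.0, -0.002, -0.0]
ft_force: [-0.1, -0.0, -3.0]
width: 0.0301
finger_force: 50.0
```

```bash
python3 -c "
from h import *
avg(4)"
```

```text
t 15.93 pos [494.31 -42.92  81.67] F [-0.07 -0.4  -2.87] sd [0.21 0.24 0.55] tau0,2,6 [ 0.017  0.817 -0.   ] [0.007 0.004 0.   ] M [0.032 0.068 0.012] [0.026 0.018 0.022]
```

Request:
drive_tool(
  moves=[
    [0,0.016,0,0,0,0],
    [0,0.016,0,0,0,0],
    [0,0.016,0,0,0,0],
  ],
)

```text
time: 16.35
tool_pos: [0.4943, -0.0434, 0.0817]
tool_rot: [-0.0, 1.0, -0.002, -0.0]
ft_force: [0.6, -0.8, -3.2]
width: 0.0301
finger_force: 50.0
```

```bash
python3 -c "
from h import *
avg(4)"
```

```text
t 16.5 pos [494.34 -43.33  81.68] F [ 0.51 -0.04 -3.06] sd [0.06 0.53 0.09] tau0,2,6 [ 0.006  0.812 -0.   ] [0.002 0.001 0.   ] M [0.037 0.056 0.004] [0.021 0.023 0.014]
```

Request:
drive_tool(
  moves=[
    [0,0.016,0,0,0,0],
    [0,0.016,0,0,0,0],
    [0,0.016,0,0,0,0],
  ],
)

```text
time: 16.92
tool_pos: [0.4944, -0.0437, 0.0817]
tool_rot: [-0.0, 1.0, -0.002, 0.0]
ft_force: [-0.7, -0.1, -3.3]
width: 0.0297
finger_force: 50.0
```

```bash
python3 -c "
from h import *
avg(3)"
```

```text
t 17.02 pos [494.34 -43.74  81.68] F [ 0.31  0.41 -2.94] sd [0.74 0.62 0.26] tau0,2,6 [ 0.06   0.869 -0.007] [0.002 0.002 0.   ] M [ 0.059  0.02  -0.02 ] [0.023 0.015 0.012]
```

Request:
drive_tool(
  moves=[
    [0,0.01,0,0,0,0],
    [0,0.01,0,0,0,0],
    [0,0.01,0,0,0,0],
  ],
)

```text
time: 17.45
tool_pos: [0.4943, -0.0438, 0.0817]
tool_rot: [-0.0, 1.0, -0.002, -0.0]
ft_force: [0.2, 0.5, -2.8]
width: 0.0297
finger_force: 50.0
```

```bash
python3 -c "
from h import *
avg(3)"
```

```text
t 17.55 pos [494.33 -43.81  81.67] F [ 0.35  0.86 -2.74] sd [0.56 0.26 0.03] tau0,2,6 [ 0.411  1.233 -0.043] [0.02  0.022 0.002] M [0.235 0.045 0.021] [0.016 0.016 0.02 ]
```

Request:
drive_tool(
  moves=[
    [0,0,0,0,0,0],
    [0,0,0,0,0,0],
    [0.15,-0.034,0,0,0,0],
    [0.3,-0.034,0,0,0,0],
    [0.45,-0.034,0,0,0,0],
    [0.6,-0.034,0,0,0,0],
    [0.75,-0.034,0,0,0,0],
    [0.9,-0.034,0,0,0,0],
  ],
)

```text
time: 18.6
tool_pos: [0.5145, -0.0438, 0.0812]
tool_rot: [0.0, 1.0, -0.002, -0.003]
ft_force: [-4.8, -1.0, -2.0]
width: 0.0298
finger_force: 50.0
```

```bash
python3 -c "
from h import *
avg(3)"
```

```text
t 18.7 pos [514.74 -43.8   81.11] F [-3.61 -1.42 -2.08] sd [0.82 0.5  0.09] tau0,2,6 [-0.85   0.058 -0.021] [0.053 0.042 0.008] M [-0.297  1.043  0.026] [0.024 0.041 0.019]
```

Request:
drive_tool(
  moves=[
    [0.15,0,0,0,0,0],
    [0.3,0,0,0,0,0],
    [0.45,0,0,0,0,0],
    [0.6,0,0,0,0,0],
    [0.75,0,0,0,0,0],
  ],
)

```text
time: 19.38
tool_pos: [0.5379, -0.0437, 0.0823]
tool_rot: [0.0, 1.0, -0.002, 0.002]
ft_force: [-2.2, -3.0, -2.4]
width: 0.0301
finger_force: 50.0
```

```bash
python3 -c "
from h import *
avg(3);go(.556,-.0442,.0815,-.004)"
```

```text
t 19.48 pos [538.17 -43.69  82.27] F [-0.42 -3.57 -3.49] sd [1.46 0.4  0.9 ] tau0,2,6 [-1.638 -0.761  0.02 ] [0.042 0.031 0.012] M [-0.749  0.165 -0.017] [0.012 0.212 0.036]
t 19.52 tcp [ 0.5382 -0.0436  0.0823] F [ 1.82 -2.1  -4.35] row [ 0.711  0.023  0.034  0.002 -0.032 -0.001]
```

Request:
drive_tool(
  moves=[
    [0.15,0.005,0,0,0,0],
    [0.3,0.005,0,0,0,0],
    [0.45,0.005,0,0,0,0],
    [0.6,0.005,0,0,0,0],
    [0.7,0.005,0,0,0,0],
    [0.7,0.005,0,0,0,0],
    [0.7,0.005,0,0,0,0],
  ],
)

```text
time: 20.4
tool_pos: [0.5536, -0.0435, 0.0817]
tool_rot: [0.0, 1.0, -0.002, 0.001]
ft_force: [0.1, -2.8, -5.1]
width: 0.0297
finger_force: 50.0
```

```bash
python3 -c "
from h import *
avg(3)"
```

```text
t 20.5 pos [553.61 -43.49  81.69] F [ 0.06 -2.82 -4.26] sd [0.28 0.16 0.62] tau0,2,6 [-1.613 -0.672 -0.015] [0.006 0.004 0.001] M [-0.752  0.044  0.059] [0.037 0.043 0.028]
```

Request:
drive_tool(
  moves=[
    [0,0,-0.3,0,0,0],
    [0,0,-0.8,0,0,0],
    [0,0,-1.4,0,0,0],
    [0,0,-2.0,0,0,0],
    [0,0,-2.3,0,0,0],
    [0,0,-2.3,0,0,0],
  ],
)

```text
time: 21.3
tool_pos: [0.5536, -0.043, 0.1401]
tool_rot: [-0.0, 1.0, -0.002, 0.001]
ft_force: [0.0, 1.1, -3.6]
width: 0.0298
finger_force: 50.0
```

Request:
drive_tool(
  moves=[
    [-1.5,-0.7,0,0,0,0],
    [-3.0,-1.4,0,0,0,0],
    [-3.43,-1.54,0,0,0,0],
    [-3.43,-1.54,0,0,0,0],
    [-3.43,-1.54,0,0,0,0],
  ],
)

```text
time: 21.92
tool_pos: [0.4691, -0.0053, 0.1393]
tool_rot: [0.0, 1.0, -0.002, 0.001]
ft_force: [-0.5, -1.0, -2.1]
width: 0.0297
finger_force: 50.0
```

```bash
python3 - <<'E'
from h import *
avg(4);go(.47,-.005,.0815,-.004)
import pickle
o=monitor.get_obs();im=cams.capture('wrist');np.save('w5.npy',im);pickle.dump(o,open('w5.pkl','wb'))
save('w5',cv2.resize(im[0:180,150:390],(800,600),interpolation=cv2.INTER_CUBIC))
E
```

```text
t 22.07 pos [468.88  -5.27 139.22] F [-0.16 -0.31 -2.63] sd [0.3  0.56 0.6 ] tau0,2,6 [-0.107  0.687  0.001] [0.062 0.035 0.   ] M [ 0.043  0.034 -0.023] [0.01  0.023 0.026]
t 22.12 tcp [ 0.4683 -0.0051  0.1391] F [-0.16 -0.15 -2.54] row [ 6.800e-02 -5.000e-03  2.304e+00  1.000e-03 -3.000e-03 -5.000e-03]
```

View pics/w5.png

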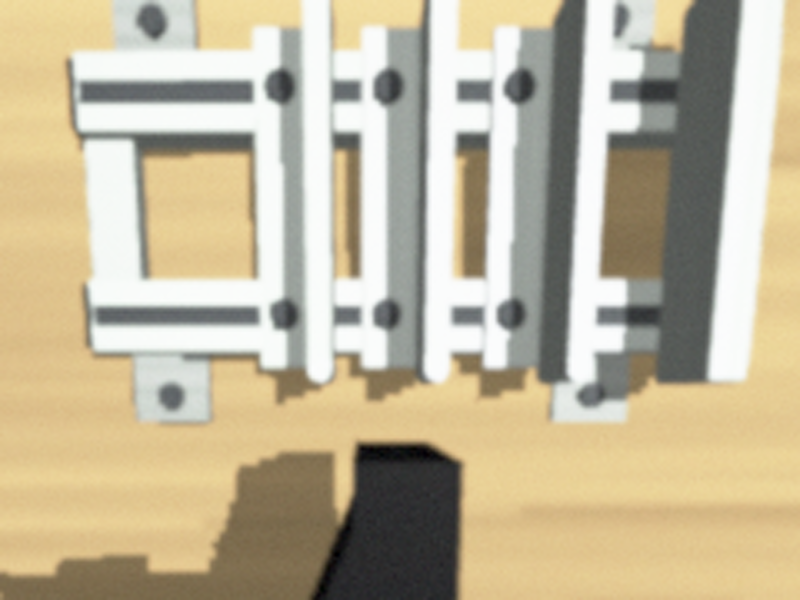

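Slots 1 and 2 look right: slot 2 is about 30.5 mm, with d1's edge at x≈575 and d2's at 455. Slot 3 is about 24 mm. I'll enter slot 3.

Request:
drive_tool(
  moves=[
    [0,0,1,0,0,0],
    [0,0,1.8,0,0,0],
    [0,0,2.25,0,0,0],
    [0,0,2.29,0,0,0],
    [0,0,2.29,0,0,0],
  ],
)

```text
time: 22.8
tool_pos: [0.4681, -0.0047, 0.0824]
tool_rot: [-0.0, 1.0, -0.002, 0.001]
ft_force: [0.1, 0.2, -3.4]
width: 0.0298
finger_force: 50.0
```

Request:
drive_tool(
  moves=[
    [0.3,-0.02,0,0,0,0],
    [0.6,-0.02,0,0,0,0],
    [1.05,-0.02,0,0,0,0],
    [1.05,-0.02,0,0,0,0],
    [1.05,-0.02,0,0,0,0],
  ],
)

```text
time: 23.42
tool_pos: [0.4934, -0.0043, 0.0818]
tool_rot: [-0.0, 1.0, -0.002, -0.0]
ft_force: [-0.0, -0.6, -2.8]
width: 0.0297
finger_force: 50.0
```

```bash
python3 -c "
from h import *
avg(4);go(.494,-.0063,.0815,-.004)"
```

```text
t 23.57 pos [493.25  -4.29  81.8 ] F [ 0.   -0.04 -2.86] sd [0.41 0.43 0.4 ] tau0,2,6 [-0.005  0.825 -0.   ] [0.003 0.    0.   ] M [ 0.047  0.054 -0.024] [0.036 0.024 0.02 ]
t 23.62 tcp [ 0.4933 -0.0043  0.0819] F [ 0.08  0.59 -3.51] row [ 0.026  0.081  0.015 -0.     0.003 -0.   ]
```

Request:
drive_tool(
  moves=[
    [0.02,0.03,0,0,0,0],
    [0.03,0.06,0,0,0,0],
    [0.03,0.085,0,0,0,0],
    [0.03,0.085,0,0,0,0],
    [0.03,0.085,0,0,0,0],
  ],
)

```text
time: 24.25
tool_pos: [0.4945, -0.0064, 0.0819]
tool_rot: [-0.0, 1.0, -0.002, -0.0]
ft_force: [-0.5, -0.3, -2.4]
width: 0.0299
finger_force: 50.0
```

```bash
python3 -c "
from h import *
avg(3)"
```

```text
t 24.35 pos [494.47  -6.38  81.94] F [-0.32 -0.32 -2.54] sd [0.13 0.56 0.11] tau0,2,6 [ 0.019  0.832 -0.   ] [0.005 0.003 0.   ] M [0.028 0.063 0.008] [0.021 0.01  0.027]
```

Request:
drive_tool(
  moves=[
    [0,0.016,0,0,0,0],
    [0,0.016,0,0,0,0],
    [0,0.016,0,0,0,0],
  ],
)

```text
time: 24.78
tool_pos: [0.4945, -0.0068, 0.0819]
tool_rot: [-0.0, 1.0, -0.002, 0.0]
ft_force: [-0.3, 0.4, -3.2]
width: 0.0298
finger_force: 50.0
```

```bash
python3 -c "
from h import *
avg(3)"
```

```text
t 24.88 pos [494.47  -6.8   81.93] F [-0.46  0.01 -3.21] sd [0.12 0.32 0.22] tau0,2,6 [ 0.006  0.826 -0.   ] [0.001 0.001 0.   ] M [0.057 0.055 0.021] [0.053 0.013 0.025]
```

Request:
drive_tool(
  moves=[
    [0,0.014,0,0,0,0],
    [0,0.014,0,0,0,0],
    [0,0.014,0,0,0,0],
  ],
)

```text
time: 25.3
tool_pos: [0.4945, -0.0071, 0.0819]
tool_rot: [-0.0, 1.0, -0.002, 0.0]
ft_force: [0.4, 0.1, -2.2]
width: 0.0299
finger_force: 50.0
```

```bash
python3 -c "
from h import *
avg(3)"
```

```text
t 25.4 pos [494.48  -7.07  81.93] F [-0.31  0.14 -2.62] sd [0.55 0.03 0.32] tau0,2,6 [ 0.162  0.989 -0.017] [0.009 0.009 0.001] M [0.137 0.045 0.018] [0.016 0.015 0.003]
```

Request:
drive_tool(
  moves=[
    [0,0.01,0,0,0,0],
    [0,0.01,0,0,0,0],
    [0,0.01,0,0,0,0],
  ],
)

```text
time: 25.82
tool_pos: [0.4945, -0.0072, 0.0819]
tool_rot: [-0.0, 1.0, -0.002, -0.0]
ft_force: [0.0, 0.4, -3.0]
width: 0.0298
finger_force: 50.0
```

```bash
python3 -c "
from h import *
avg(3)"
```

```text
t 25.93 pos [494.46  -7.16  81.92] F [ 0.17  0.89 -3.14] sd [0.14 0.54 0.32] tau0,2,6 [ 0.602  1.447 -0.062] [0.026 0.028 0.003] M [0.367 0.044 0.069] [0.04  0.014 0.018]
```

Request:
drive_tool(
  moves=[
    [0,0,0,0,0,0],
    [0.15,-0.03,0,0,0,0],
    [0.3,-0.03,0,0,0,0],
    [0.45,-0.03,0,0,0,0],
    [0.6,-0.03,0,0,0,0],
    [0.75,-0.03,0,0,0,0],
    [0.9,-0.03,0,0,0,0],
  ],
)

```text
time: 26.85
tool_pos: [0.5154, -0.0072, 0.0816]
tool_rot: [0.0, 1.0, -0.002, -0.002]
ft_force: [-3.9, -0.8, -0.9]
width: 0.0295
finger_force: 50.0
```

```bash
python3 -c "
from h import *
avg(3)"
```

```text
t 26.95 pos [515.45  -7.15  81.53] F [-3.27 -1.26 -1.53] sd [0.49 0.42 0.71] tau0,2,6 [-0.402  0.513 -0.046] [0.046 0.041 0.015] M [-0.149  0.841  0.039] [0.025 0.141 0.019]
```

Request:
drive_tool(
  moves=[
    [0.15,0,0,0,0,0],
    [0.3,0,0,0,0,0],
    [0.45,0,0,0,0,0],
    [0.6,0,0,0,0,0],
    [0.75,0,0,0,0,0],
  ],
)

```text
time: 27.62
tool_pos: [0.538, -0.0072, 0.0825]
tool_rot: [0.0, 1.0, -0.002, 0.002]
ft_force: [-1.6, -2.4, -2.6]
width: 0.0299
finger_force: 50.0
```

```bash
python3 -c "
from h import *
avg(3);go(.556,-.0075,.0815,-.004)"
```

```text
t 27.73 pos [538.32  -7.18  82.48] F [-0.6  -2.18 -3.23] sd [0.79 0.4  0.44] tau0,2,6 [-1.24  -0.32  -0.019] [0.028 0.037 0.01 ] M [-0.57   0.269  0.022] [0.033 0.187 0.038]
t 27.77 tcp [ 0.5384 -0.0071  0.0825] F [ 1.04 -1.59 -3.95] row [ 0.703  0.011  0.043  0.002 -0.032 -0.003]
```

Request:
drive_tool(
  moves=[
    [0.15,0.003,0,0,0,0],
    [0.3,0.003,0,0,0,0],
    [0.45,0.003,0,0,0,0],
    [0.6,0.003,0,0,0,0],
    [0.68,0.003,0,0,0,0],
    [0.68,0.003,0,0,0,0],
    [0.68,0.003,0,0,0,0],
  ],
)

```text
time: 28.65
tool_pos: [0.5532, -0.007, 0.0819]
tool_rot: [0.0, 1.0, -0.002, 0.001]
ft_force: [-0.8, -3.3, -3.9]
width: 0.0297
finger_force: 50.0
```

```bash
python3 -c "
from h import *
avg(3)"
```

```text
t 28.75 pos [553.22  -6.99  81.95] F [-0.2  -3.26 -4.25] sd [0.49 0.53 0.3 ] tau0,2,6 [-1.643 -0.693 -0.015] [0.001 0.002 0.001] M [-0.75   0.076  0.008] [0.002 0.036 0.006]
```

Request:
drive_tool(
  moves=[
    [0,0,-0.3,0,0,0],
    [0,0,-0.8,0,0,0],
    [0,0,-1.4,0,0,0],
    [0,0,-2.0,0,0,0],
    [0,0,-2.6,0,0,0],
    [0,0,-2.6,0,0,0],
  ],
)

```text
time: 29.55
tool_pos: [0.5539, -0.0064, 0.1488]
tool_rot: [-0.0, 1.0, -0.002, 0.002]
ft_force: [0.4, -0.3, -3.1]
width: 0.0298
finger_force: 50.0
```

Request:
drive_tool(
  moves=[
    [-1.5,0,0,0,0,0],
    [-3.0,1,0,0,0,0],
    [-3.7,2,0,0,0,0],
    [-3.7,2,0,0,0,0],
    [-3.7,2,0,0,0,0],
  ],
)

```text
time: 30.18
tool_pos: [0.4606, -0.0559, 0.1469]
tool_rot: [-0.0, 1.0, -0.002, 0.0]
ft_force: [-0.1, -0.0, -2.2]
width: 0.0296
finger_force: 50.0
```

```bash
python3 - <<'E'
from h import *
avg(3);go(.46,-.15,.15,-.004)
import pickle
o=monitor.get_obs();im=cams.capture('wrist');np.save('w6.npy',im);pickle.dump(o,open('w6.pkl','wb'))
save('w6',cv2.resize(im[0:180,120:360],(800,600),interpolation=cv2.INTER_CUBIC))
E
```

```text
t 30.27 pos [460.77 -55.68 146.89] F [-0.11  0.06 -3.17] sd [0.02 0.4  0.68] tau0,2,6 [ 0.429  0.92  -0.003] [0.14  0.094 0.   ] M [0.019 0.048 0.024] [0.027 0.018 0.013]
t 30.32 tcp [ 0.4608 -0.0555  0.1468] F [ 0.18  0.23 -2.37] row [-2.200e-02  3.778e+00 -1.300e-01 -4.000e-03 -2.000e-03  1.000e-02]
```

View pics/w6.png

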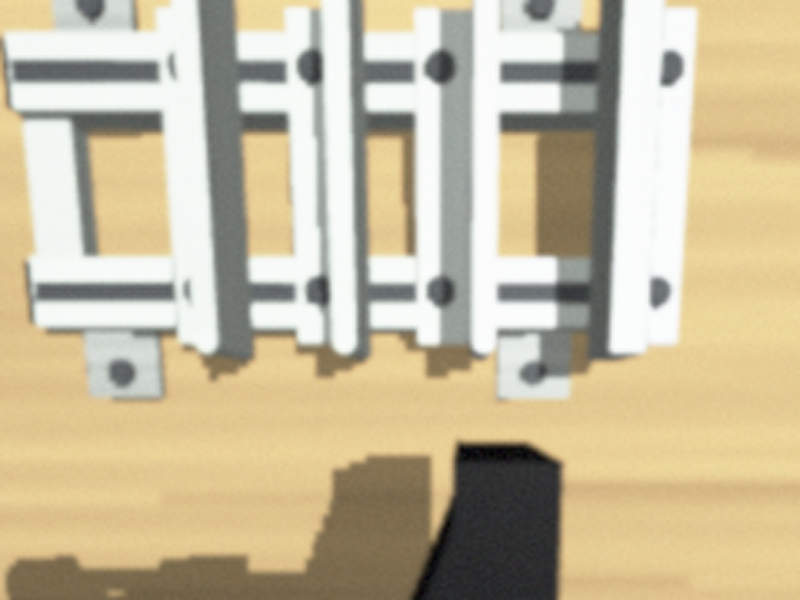

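```bash
python3 - <<'E'
from h import *
import pickle
o=pickle.load(open('w6.pkl','rb'));im=np.load('w6.npy').astype(float)[:,:,2]
S=800/240
def e(cx,v,sign):
    c=int(120+cx/S-.35);s=im[v,c-4:c+5];g=np.clip(sign*np.diff(s),0,None);k=int(np.argmax(g[1:-1]))+1
    w=g[k-1:k+2];return c-4+k+.5+(w*[-1,0,1]).sum()/w.sum()
E=dict(end=(612,1),d1r=(499,-1),d1l=(473,1),d2r=(355,-1),d2l=(327,1),d3r=(213,-1))
out={}
for n,(cx,s) in E.items():
    ys=[pt('wrist',(e(cx,v,s),v),.064,o)[1] for v in range(56,70)]
    out[n]=np.median(ys);print(n,out[n].round(4),np.std(ys).round(4))
print(out['d1r']-out['end'],out['d2r']-out['d1l'],out['d3r']-out['d2l'],'thick',out['d1l']-out['d1r'],out['d2l']-out['d2r'])
print('pitch',out['d2r']-out['d1r'],out['d3r']-out['d2r'])
E
```

```text
end -0.0957 0.0001
d1r -0.0665 0.0
d1l -0.0598 0.0002
d2r -0.0297 0.0001
d2l -0.0229 0.0001
d3r 0.0066 0.0001
0.029179482431646087 0.03015215872653022 0.02955203186877212 thick 0.006642181328767781 0.006738955456189959
pitch 0.036794340055298 0.03629098732496208
```

Request:
drive_tool(
  moves=[
    [0,2,0,0,0,0],
    [0,3.78,0,0,0,0],
    [0,3.78,1.5,0,0,0],
    [0,3.78,2.8,0,0,0],
    [0,3.78,3.6,0,0,0],
    [0,3.78,3.85,0,0,0],
    [0,3.78,3.85,0,0,0],
  ],
)

```text
time: 31.25
tool_pos: [0.4601, -0.1509, 0.0507]
tool_rot: [-0.0, 1.0, -0.002, 0.0]
ft_force: [0.5, 0.6, -3.2]
width: 0.0293
finger_force: 50.0
```

```bash
python3 -c "
from h import *
avg(3);go(.46,-.15,.0470,-.004)"
```

```text
t 31.35 pos [ 460.37 -151.03   51.08] F [ 0.27  0.14 -2.67] sd [0.35 0.36 0.43] tau0,2,6 [-0.013  0.747  0.   ] [0.009 0.002 0.   ] M [0.02  0.037 0.022] [0.028 0.022 0.017]
t 31.4 tcp [ 0.4605 -0.1512  0.0515] F [-0.46 -0.71 -3.17] row [-0.021 -0.048  0.181  0.003 -0.012  0.001]
```

Request:
drive_tool(
  moves=[
    [0,0,0.1,0,0,0],
    [0,0,0.16,0,0,0],
    [0,0,0.18,0,0,0],
    [0,0,0.18,0,0,0],
  ],
)

```text
time: 31.9
tool_pos: [0.4596, -0.1511, 0.0465]
tool_rot: [-0.0, 1.0, -0.002, 0.0]
ft_force: [-0.6, 0.0, 0.3]
width: 0.0296
finger_force: 50.0
```

Request:
drive_tool(
  moves=[
    [0,0,0,0,0,0],
    [0,0,0,0,0,0],
    [0,0,0,0,0,0],
    [0,0,0,0,0,0],
    [0,0,0,0,0,0],
  ],
  jaw=75,
)

```text
time: 32.52
tool_pos: [0.4597, -0.1511, 0.0462]
tool_rot: [-0.0, 1.0, -0.002, 0.0]
ft_force: [-0.5, 0.8, -0.6]
width: 0.0734
finger_force: 0.0
```

Request:
drive_tool(
  moves=[
    [0,0,-1,0,0,0],
    [0,0,-3,0,0,0],
    [0,0,-5,0,0,0],
    [0,0,-6,0,0,0],
    [0,0,-6,0,0,0],
    [0,0,-6,0,0,0],
  ],
)

```text
time: 33.28
tool_pos: [0.4587, -0.1508, 0.1951]
tool_rot: [-0.0, 1.0, -0.002, -0.001]
ft_force: [-0.9, 0.1, -0.3]
width: 0.0749
finger_force: 0.0
```

```bash
python3 - <<'E'
from h import *
im=cams.capture('scene');save('end',cv2.resize(im[80:280,120:387],(800,600),interpolation=2))
E
```

```text
(no output)
```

View pics/end.png

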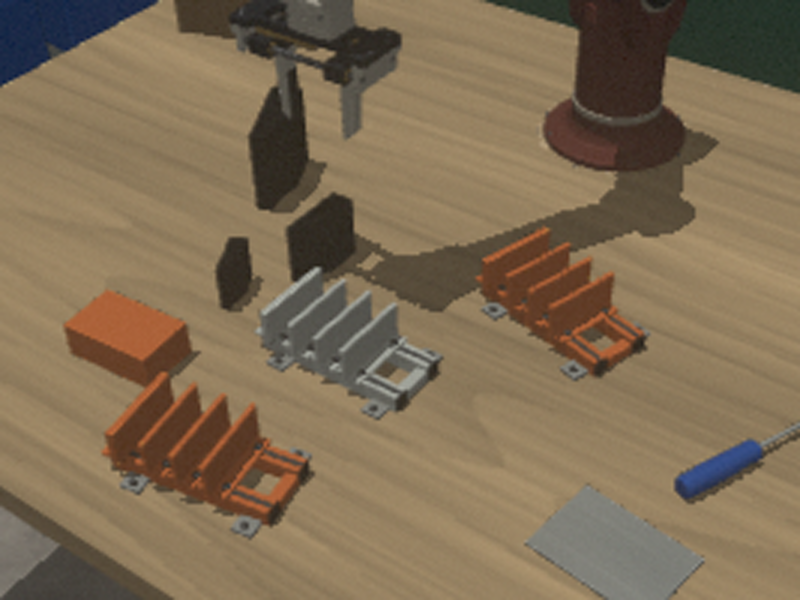

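The spacer stands upright and released at (322,235), the silver rack's slots look even, and nothing else has moved.

```bash
python3 -c "
from h import *
print(ticket.job_done())"
```

```text
the job is handed in; nothing more can be done
None
```

I handed the job in at about 33 s: the three slots measured about 29.9, 30.9 and 30.3 mm, the spacer block stands upright and released on the bench, and the hand-in gave no verdict.

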